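# Clear the camera stand and show the plug to the inspection camera

### The job

Clear the small carton off the foot plate of the inspection camera by stacking it squarely, long side along long side, on the small carton that tops the column of cartons. Then take the plug out of the parts tray, leaving the other parts in the tray and the column as they are, and hold it up still in front of the camera: level, the same way up as it lay, on the lens axis, pins pointing straight at the lens with their tips 9 cm from the glass. Finish while holding it there; do not put it down.

Things in the scene. Friction and masses are not known exactly. Their poses are not given: they have to be found in the camera images.
- loose_carton_centre (a point): Centre of the small closed carton that stands on the camera's foot plate: plain cardboard, 100 mm long (its x) x 60 mm wide (its y) x 45 mm high (z, up), about 0.2 kg, a paper tape strip along the middle of its top. Its long side runs roughly along the lens axis, so it is gripped across its 60 mm width. It stands clear of the lens; the foot plate's top is 8 mm above the work surface.
- column_carton_centre (a point): Centre of an identical loose small carton (100 x 60 x 45 mm, same axes) that lies on top of a big fixed kraft carton (111 x 171 mm, 56 mm high) to the right; these two are the column. Its top is 101 mm above the work surface.
- lens (a point): Centre of the front glass of the inspection camera, a grey box 58 x 46 x 46 mm with a black lens of 38 mm diameter, fixed on a post over an aluminium foot plate (260 x 120 x 8 mm), at the back in the middle. The lens looks level along this frame's -x, roughly towards the robot; z is up, and the lens axis is 130 mm above the work surface. The camera housing's top is 153 mm above the work surface. The foot plate reaches from 68 mm behind the glass to 192 mm in front of it.
- plug_centre (a point): Centre of the main body of a white moulded plug (34 mm wide along its x, 86 mm long overall along its y, 22 mm high along z) that lies flat in the tray, about 0.05 kg. The point is half-way up the 18 mm high, 50 mm long, parallel-sided body, 9 mm above the tray floor: the place to grip, across the 34 mm width. The two flat metal pins point along +y, their tips 36 mm from this point; a round stub (cable outlet) ends 50 mm from it along -y.
- pin_tips (a point): Point midway between the tips of the plug's two pins, 36 mm along +y from the plug's centre and at the same height; same axes as the plug.
- tray: Shallow grey plastic parts tray on the left, fixed to the work surface, 150 mm (x) x 210 mm (y), walls 3 mm thick and 18 mm high. Origin: centre of its underside; its floor is 3 mm above the work surface. The plug lies about its middle, the other parts in its corners.
- bush: Bystander in a corner of the tray: plain steel bush, a tube 24 mm across and 26 mm high. Origin at the centre of its underside.
- spring: Bystander in a corner of the tray: upright compression spring, 23 mm across and 45 mm high. Origin at the centre of its underside.
- nut: Bystander in a corner of the tray: steel hex nut, 22 mm across and 10 mm high. Origin at the centre of its underside.
- bearing: Bystander in a corner of the tray: ball bearing, 40 mm across and 12 mm high. Origin at the centre of its underside.
- plug: The plug again; origin at the centre of its underside as it lies, 7 mm nearer the stub than point plug_centre and 9 mm below it.
- loose_carton: The loose carton again; origin at the centre of its underside.
- inspection_camera: The camera stand again, fixed; origin on the work surface under the post, 38 mm behind the lens glass. Drawer cabinets and shelving rise from the back of the work surface, about 0.70 m ahead of the robot: a wrist swung sideways at long reach can strike them.

How it is judged:
On the way:
1. the carton from the camera's foot plate stands squarely on the column's small carton, let go and at rest (horizontal distance between loose_carton_centre and column_carton_centre below 0.015 m and z of loose_carton_centre in the frame of column_carton_centre between 0.04 and 0.049 m and angle between the x axis of loose_carton_centre and the x axis of column_carton_centre, either way round below 0.17 rad and angle between loose_carton_centre's own z axis and vertical below 0.06 rad and contact force between the fingers and loose_carton below 0.2 N and linear speed of loose_carton below 0.02 m/s), for 0.2 s.
At the end, for the whole second after the job is handed in: Loose carton rests released on the column's small carton (15 mm, 10 degrees), which has moved under 25 mm. The plug is held still by the fingers alone: centre 126 +-20 mm before the glass, within 15 mm of the lens axis, pins to the lens, level and right way up within 11 degrees (all of step 1 and distance of column_carton_centre from where it was at the start of the episode below 0.025 m and angle between column_carton_centre's own z axis and vertical below 0.06 rad and x of plug_centre in the frame of lens between -0.146 and -0.106 m and y of plug_centre in the frame of lens between -0.015 and 0.015 m and z of plug_centre in the frame of lens between -0.015 and 0.015 m and angle between the y axis of plug_centre and the x axis of lens, either way round below 0.2 rad and distance between pin_tips and lens below 0.115 m and angle between plug_centre's own z axis and vertical below 0.2 rad and contact force between the fingers and plug above 0.5 N and contact force between plug and inspection_camera below 0.1 N and contact force between plug and loose_carton below 0.1 N and linear speed of plug below 0.02 m/s and angular speed of plug below 0.2 rad/s); the arm keeps its last pose, push and grip.
It fails at once if another part in the tray is moved by more than 30 mm (distance of any of bush, spring, nut, bearing from where it was at the start of the episode above 0.03 m).
It fails at once if the column's small carton is shoved by more than 30 mm (distance of column_carton_centre from where it was at the start of the episode above 0.03 m).
It also fails if it takes over 67 s, if anything falls off the work surface, if the arm or the gripper's body presses on something with over 40 N, if the wrist force passes 120 N, or if a joint passes its speed limit or range.

### The arm

A 6-joint arm with a two-finger parallel gripper is mounted at the origin on a cart in front of the work surface, level with it; the furniture and walls round the work are solid. World frame = base frame: x ahead of the robot, y to its left, z up, the work surface at z = 0. Lengths are in m, angles in rad, forces in N, time in s.
With the tool pointing down it reaches from about 0.25 to 0.775 m from the base axis. Payload 4 kg.
Tool frame: the origin (TCP) lies at the centre of the arm's flange, where the gripper is bolted on; the fingertips stand 199 mm ahead of it and the grasp point (between the pads) lies 180 mm ahead of it (robot.tcp_to_tips is the z of the fingertips in the tool frame, in m); z points along the fingers, y is the line along which they close (so a half turn about z gives the same grasp; the last joint's range is limited). The gripper opens to 94 mm and grips with 3 to 60 N. Pads are 16 mm wide; open, the fingers measure 119 mm over their backs; the gripper's body (75 mm by 177 mm) begins 78 mm behind the grasp point.
Start: joints at [1.224, 0.087, 1.371, -0, 1.684, -0.103], TCP at [0.133, 0.534, 0.405] pointing down, gripper open.
Joint ranges: [-3.1, 3.1], [-0.76, 2.03], [0.27, 2.55], [-1.08, 4.22], [0.17, 2.65], [-2.57, 2.57]. Speed limits (rad/s): [2.79, 2.79, 3.14, 3.14, 3.14, 3.14].

### API

Orientations are given as [roll, pitch, yaw] about the fixed x, y, z axes, in that order (R = Rz(yaw) Ry(pitch) Rx(roll)).
In Python, from bench import robot gives the robot as it stands.
- The arm moves only by the tool play_rows, never from a script. Its arguments are lists of equal length, an entry for each row: "translation": the shift along the tool's x, y, z scaled (see below), a list of three; "twist": the turn, a rotation vector about the tool's x, y, z scaled (see below), a list of three; "gripper": the opening, from -1 (shut) to 1 (fully open). A call has 1 to 8 rows; each row shifts and turns the commanded pose from where the row before left it, along the tool's axes as they then stand; what a row does not reach is not made up. The controller multiplies each number of a shift by 0.04 m and each number of a turn by 0.1 rad. A row lasts 1/10 s, in which the tool goes at most 50 mm and 8.59 degrees, less where a joint would pass 70% of its speed; a pose out of reach is approached as far as the arm can. A call with a number of a shift or a turn outside -1 to 1 is refused whole. A call with a gripper value outside its range is refused whole. The fingers move at their own pace and stop on an object; the grip force is fixed at half the most. Time passes only in rows, so rows that do not move let the fingers close. It gives the time, the measured TCP pose, the force, the opening and the grip force at its end, in the units of the state.
- robot.get_obs(): the state, without advancing time (a new reading comes with each control period).
- robot.snapshot(name): name is "scene" or "top" or "wrist"; returns the picture (420x560x3 uint8, red, green, blue); there is no depth.
- robot.camera_model(name): a dict with "camera_matrix" (3x3 intrinsics, pixels), "rvec" (rotation vector, rad) and "tvec" (3), from world to camera coordinates, as OpenCV has them. Camera axes: x right, y down, z forward; pixel columns grow to the right and rows downward; lengths in m; the calibration is good to about 2 mm. The wrist camera is an equidistant fisheye: a pixel r from the principal point sees the ray r / f radians off the axis. A picture is of the moment at which its call begins: read the wrist's pose just before it. camera_model takes no time and is no camera call; for the wrist camera it gives the pose at the moment of the call.
- robot.close_job(): hands the job in; it is judged then, once.
Trained networks look in the newest picture that a camera, given by its name, has taken for a name from the list of things; names that differ only in an ending like _2 or _b are one class to them, and where a whole thing is asked for, a point or a joint stands for the part that bears it (a point fixed in the world has none). Each returns a list of dicts, best first, with "score" (0 to 1); they miss things now and then, are a little off and sometimes report something else, mostly with a low value. They report only what shows in the picture. A call takes as long as a camera call.
- robot.recognise(name, camera): "centre" ([x, y, z] in m, in world coordinates, good to about 4 mm: the middle of the surface that is visible of it).
- robot.spot_point(name, camera): "centre" ([x, y, z] in m, in world coordinates, good to about 4 mm: a listed point, or the origin of a listed thing).
The state is a dict: "time": time; "joint_positions": joint angles; "qvel": joint speeds; "joint_torque": joint torques, N m; "tool_pos": TCP position; "ee_rot": TCP orientation; "wrist_force": force on the tool from outside, world axes, zero at the start; "wrist_torque": the same for the moment, N m; "width": finger opening in m; "finger_force": force on a finger pad.
Only numpy, scipy, OpenCV 4.12 (cv2) and the standard library are available. Lean on these libraries where they do the work, as an engineer would, in place of code of your own. Each camera call takes 0.05 s, during which the arm holds its last target. There are 200 camera calls.

## Working session

There is one attempt and no reset: what is moved stays moved. The work goes in short steps, Python scripts to look and compute and a tool call to move; the robot and the scene stay as the last step left them, time stands still between calls to the robot, and variables do not carry over. Pictures are saved under pics/ and viewed, at most 10 in all, crops included, and the job is handed in when it is done.

Besides the shell and the picture viewer there is one more tool, called after "Call:" as name(argument=value, ...) on one line, values as JSON. play_rows: Moves the arm, as the interface text tells. Its arguments: {"type":"object","properties":{"translation":{"type":"array","items":{"type":"array","items":{"type":"number","minimum":-1,"maximum":1}}},"twist":{"type":"array","items":{"type":"array","items":{"type":"number","minimum":-1,"maximum":1}}},"gripper":{"type":"array","items":{"type":"number"}}},"required":["translation","twist","gripper"]}

```bash
ls; mkdir -p pics; cat > h.py <<'E'
import numpy as np, cv2
from bench import robot
def save(cam,fn):
    im=robot.snapshot(cam); cv2.imwrite('pics/'+fn,im[:,:,::-1]); return im
def spots(cam,names,f='spot_point'):
    for n in names:
        r=getattr(robot,f)(n,cam)
        print(cam,n,[(np.round(d['centre'],3).tolist(),round(d['score'],2)) for d in r[:2]])
E
python3 - <<'E'
from h import *
o=robot.get_obs(); print({k:np.round(v,3).tolist() for k,v in o.items()})
a=save('scene','s1.png'); b=save('top','t1.png')
N=['loose_carton_centre','column_carton_centre','lens','plug_centre','pin_tips','tray','bush','spring','nut','bearing','inspection_camera']
for c in('top','scene'): spots(c,N)
cv2.imwrite('pics/c1.png',cv2.resize(np.hstack([a,b])[:,:,::-1],(800,300)))
E
```

```text
pics
{'time': 0.0, 'joint_positions': [1.224, 0.088, 1.372, -0.0, 1.684, -0.103], 'qvel': [0.001, -0.001, -0.001, -0.001, 0.001, -0.002], 'joint_torque': [-0.001, -34.018, -30.243, 0.072, 0.033, -0.0], 'tool_pos': [0.133, 0.534, 0.404], 'ee_rot': [-3.139, -0.0, 2.898], 'wrist_force': [-0.737, 0.193, 0.592], 'wrist_torque': [-0.025, -0.013, 0.014], 'finger_force': 0.0, 'width': 0.094}
top loose_carton_centre [([0.489, 0.033, 0.034], 0.63)]
top column_carton_centre [([0.519, -0.318, 0.081], 0.79)]
top lens [([0.598, 0.043, 0.131], 0.86), ([0.467, 0.436, 0.0], 0.2)]
top plug_centre [([0.528, 0.355, 0.012], 0.6)]
top pin_tips [([0.56, 0.356, 0.011], 0.71)]
top tray [([0.509, 0.352, -0.0], 0.97), ([0.518, 0.352, -0.003], 0.66)]
top bush [([0.467, 0.437, 0.005], 0.44), ([0.491, 0.032, 0.009], 0.25)]
top spring [([0.558, 0.356, 0.012], 0.53), ([0.565, 0.427, 0.001], 0.47)]
top nut [([0.554, 0.267, -0.0], 0.36)]
top bearing [([0.463, 0.276, 0.002], 0.68)]
top inspection_camera [([0.633, 0.041, 0.0], 0.92)]
scene loose_carton_centre [([0.492, 0.034, 0.033], 0.95)]
scene column_carton_centre [([0.52, -0.311, 0.08], 0.72)]
scene lens [([0.596, 0.042, 0.125], 0.98)]
scene plug_centre [([0.532, 0.353, 0.011], 0.55)]
scene pin_tips [([0.56, 0.356, 0.011], 0.91)]
scene tray [([0.51, 0.349, 0.001], 0.74)]
scene bush [([0.474, 0.44, 0.005], 0.56), ([0.49, 0.03, 0.012], 0.41)]
scene spring [([0.568, 0.424, 0.007], 0.76)]
scene nut [([0.559, 0.272, 0.002], 0.41)]
scene bearing [([0.563, 0.355, 0.013], 0.64), ([0.462, 0.276, -0.001], 0.5)]
scene inspection_camera [([0.639, 0.04, -0.001], 0.77)]
```

View pics/s1.png

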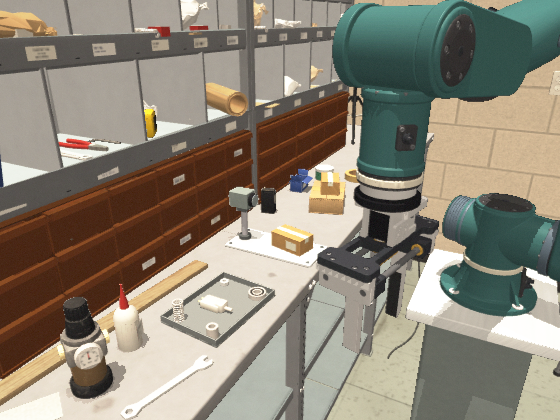

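View pics/t1.png

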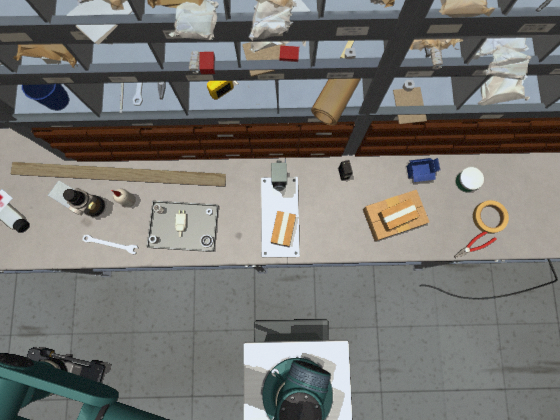

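Scene: the loose carton is at about top-image (284,228), long side roughly along x with a slight tilt. The column carton is at (400,215), turned well round. The plug is at (181,222) with its pins up, towards +x. I'll move above the loose carton.

Call:
play_rows(translation=[[-0.73, -0.62, 0.06], [-0.73, -0.62, 0.06], [-0.73, -0.62, 0.06], [-0.73, -0.62, 0.06], [-0.73, -0.62, 0.06], [-0.73, -0.62, 0.06], [-0.73, -0.62, 0.06], [-0.73, -0.62, 0.06]], twist=[[0, 0, 0], [0, 0, 0], [0, 0, 0], [0, 0, 0], [0, 0, 0], [0, 0, 0], [0, 0, 0], [0, 0, 0]], gripper=[1, 1, 1, 1, 1, 1, 1, 1])

```text
time: 2.0
tool_pos: [0.3121, 0.2834, 0.3856]
ee_rot: [3.141, 0.001, 2.898]
wrist_force: [1.0, 0.6, 0.7]
width: 0.0938
finger_force: 0.0
```

Call:
play_rows(translation=[[-0.73, -0.62, 0.06], [-0.73, -0.62, 0.06], [-0.73, -0.62, 0.06], [-0.73, -0.62, 0.06], [-0.73, -0.62, 0.06], [-0.73, -0.62, 0.06], [-0.73, -0.62, 0.06], [-0.73, -0.62, 0.06]], twist=[[0, 0, 0], [0, 0, 0], [0, 0, 0], [0, 0, 0], [0, 0, 0], [0, 0, 0], [0, 0, 0], [0, 0, 0]], gripper=[1, 1, 1, 1, 1, 1, 1, 1])

```text
time: 2.8
tool_pos: [0.491, 0.0344, 0.3664]
ee_rot: [3.141, 0.001, 2.898]
wrist_force: [0.2, 0.6, 1.0]
width: 0.0941
finger_force: 0.0
```

```bash
cat >> h.py <<'E'
from scipy.spatial.transform import Rotation as Ro
def where():
    o=robot.get_obs(); print('t',round(float(o['time']),2),'pos',np.round(o['tool_pos'],4),'rpy',np.round(o['ee_rot'],3),'w',round(float(o['width']),4),'ff',round(float(o['finger_force']),1),'F',np.round(o['wrist_force'],1),'q',np.round(o['joint_positions'],2)); return o
def pix2plane(cam,uv,z,m=None):
    "pixels to world points on height z"
    m=m or robot.camera_model(cam); K=np.array(m['camera_matrix']); R=cv2.Rodrigues(np.array(m['rvec'],float))[0]; t=np.array(m['tvec'],float).ravel()
    p=(np.asarray(uv,float).reshape(-1,2)-K[[0,1],2])/K[[0,1],[0,1]]
    if cam=='wrist':
        th=np.linalg.norm(p,axis=1,keepdims=True); d=np.hstack([p/np.maximum(th,1e-9)*np.sin(th),np.cos(th)])
    else: d=np.hstack([p,np.ones((len(p),1))])
    d=d@R; c=-R.T@t
    return c+d*((z-c[2])/d[:,2])[:,None]
def go(target,yaw=None,roll=np.pi,pitch=0):
    "units of translation (present tool axes) then twist units, to a down-pointing pose"
    o=robot.get_obs(); R=Ro.from_euler('xyz',o['ee_rot'])
    d=R.inv().apply(np.array(target)-o['tool_pos'])/.04
    T=Ro.from_euler('xyz',[roll,pitch,o['ee_rot'][2] if yaw is None else yaw])
    print('shift units',np.round(d,2),'twist units',np.round((R.inv()*T).as_rotvec()/.1,2))
E
python3 - <<'E'
from h import *
where(); m=robot.camera_model('wrist'); save('wrist','w1.png')
spots('wrist',['loose_carton_centre','lens','inspection_camera'])
import pickle; pickle.dump(m,open('m1.pkl','wb'))
E
```

```text
t 2.8 pos [0.491  0.0344 0.3664] rpy [3.141e+00 1.000e-03 2.898e+00] w 0.0941 ff 0.0 F [0.2 0.6 1. ] q [-0.05 -0.03  1.57  0.    1.6  -1.37]
wrist loose_carton_centre [([0.514, -0.318, 0.078], 0.72), ([0.489, 0.034, 0.032], 0.55)]
wrist lens [([0.601, 0.042, 0.131], 0.81)]
wrist inspection_camera [([0.639, 0.037, 0.002], 0.59)]
```

View pics/w1.png

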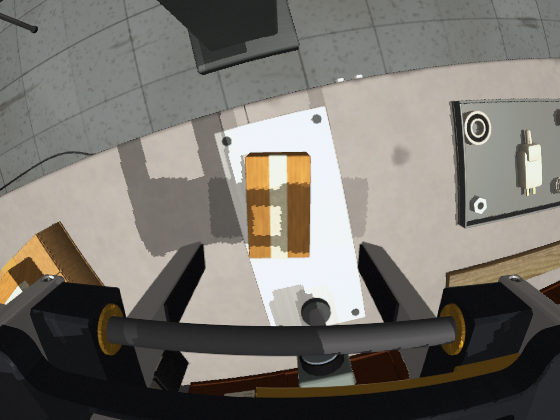

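The wrist view shows the loose carton's top face with corners near (247,157), (310,157), (310,258), (249,258), nearly aligned with the tool. The foot plate and the lens (316,310) are also in view.

```bash
python3 - <<'E'
from h import *
import pickle; m=pickle.load(open('m1.pkl','rb'))
P=pix2plane('wrist',[[247,157],[310,157],[310,258],[249,258]],.053,m); print(P.round(4))
c=P.mean(0); l=(P[0]+P[1]-P[2]-P[3])/2; w=(P[1]+P[2]-P[0]-P[3])/2
yaw=np.arctan2(l[1],l[0]); print(c,np.linalg.norm(l),np.linalg.norm(w),yaw,np.arctan2(w[1],w[0]))
Q=pix2plane('wrist',[[226,141],[317,119],[355,312]],.008,m);print(Q.round(4),np.arctan2(*(Q[2]-Q[1])[[1,0]]))
# top-camera tape of the column carton
im=cv2.imread('pics/t1.png'); mt=robot.camera_model('top')
sub=im[190:245,360:435].astype(int); mask=(sub.min(2)>175).astype(np.uint8)
k,lab,st,ce=cv2.connectedComponentsWithStats(mask); i=1+st[1:,4].argmax(); ys,xs=np.where(lab==i)
q=pix2plane('top',np.c_[xs+360,ys+190],.101,mt)[:,:2]; print(len(xs),q.mean(0)); 
u,s,v=np.linalg.svd(q-q.mean(0)); print('tape dir',v[0],np.degrees(np.arctan2(v[0,1],v[0,0])),s)
go([c[0],c[1],.23],yaw)
E
```

```text
[[ 0.4375  0.0167  0.053 ]
 [ 0.4512  0.0718  0.053 ]
 [ 0.5472  0.0504  0.053 ]
 [ 0.5328 -0.0076  0.053 ]]
[0.49217091 0.03282843 0.053     ] 0.09833142547233703 0.05829956029069775 2.9068528781628156 1.327673211673272
[[ 0.419  -0.006   0.008 ]
 [ 0.4198  0.0908  0.008 ]
 [ 0.6548  0.0894  0.008 ]] -0.005790121785750201
171 [ 0.52030882 -0.31749021]
tape dir [-0.37290939  0.92786776] 111.89515944798148 [0.36962227 0.05921424]
shift units [-0.06 -0.05  3.4 ] twist units [ 0.   -0.01 -0.11]
```

Call:
play_rows(translation=[[-0.06, -0.05, 0.6], [0, 0, 0.7], [0, 0, 0.7], [0, 0, 0.7], [0, 0, 0.6], [0, 0, 0.4], [0, 0, 0], [0, 0, 0]], twist=[[0, 0, 0], [0, 0, 0], [0, 0, 0], [0, 0, 0], [0, 0, 0], [0, 0, 0], [0, 0, 0], [0, 0, 0]], gripper=[1, 1, 1, 1, 1, 1, 1, 1])

```text
time: 3.8
tool_pos: [0.492, 0.0344, 0.2189]
ee_rot: [3.141, 0.0, 2.899]
wrist_force: [0.3, 0.0, 0.8]
width: 0.0941
finger_force: 0.0
```

Call:
play_rows(translation=[[0, 0, 0], [0, 0, 0], [0, 0, 0], [0, 0, 0], [0, 0, 0], [0, 0, 0], [0, 0, 0], [0, 0, 0]], twist=[[0, 0, 0], [0, 0, 0], [0, 0, 0], [0, 0, 0], [0, 0, 0], [0, 0, 0], [0, 0, 0], [0, 0, 0]], gripper=[0.1, 0.1, 0.1, 0.1, 0.1, 0.1, 0.1, 0.1])

```text
time: 4.6
tool_pos: [0.4923, 0.0331, 0.2187]
ee_rot: [-3.141, 0.001, 2.898]
wrist_force: [-0.4, -1.9, 4.9]
width: 0.0601
finger_force: 30.0
```

Call:
play_rows(translation=[[0, 0, -0.4], [0, 0, -0.6], [0, 0, -0.7], [0, 0, -0.7], [0, 0, -0.7], [0, 0, -0.6], [0, 0, -0.3], [0, 0, 0]], twist=[[0, 0, 0], [0, 0, 0], [0, 0, 0], [0, 0, 0], [0, 0, 0], [0, 0, 0], [0, 0, 0], [0, 0, 0]], gripper=[0, 0, 0, 0, 0, 0, 0, 0])

```text
time: 5.4
tool_pos: [0.4925, 0.0335, 0.3794]
ee_rot: [3.14, 0.003, 2.898]
wrist_force: [0.5, 0.2, -2.7]
width: 0.0601
finger_force: 30.0
```

```bash
python3 - <<'E'
from h import *
where(); go([.50,-.20,.38],np.radians(111.9))
E
```

```text
t 5.4 pos [0.4925 0.0335 0.3794] rpy [3.140e+00 3.000e-03 2.898e+00] w 0.0601 ff 30.0 F [ 0.5  0.2 -2.7] q [-0.05 -0.03  1.54  0.    1.63 -1.37]
shift units [-1.59 -5.62 -0.02] twist units [0.02 0.02 9.45]
```

Call:
play_rows(translation=[[-0.2, -0.7, 0], [-0.2, -0.7, 0], [-0.2, -0.7, 0], [-0.2, -0.7, 0], [-0.2, -0.7, 0], [-0.2, -0.7, 0], [-0.2, -0.7, 0], [-0.2, -0.7, 0]], twist=[[0, 0, 0], [0, 0, 0], [0, 0, 0], [0, 0, 0], [0, 0, 0], [0, 0, 0], [0, 0, 0], [0, 0, 0]], gripper=[0, 0, 0, 0, 0, 0, 0, 0])

```text
time: 6.2
tool_pos: [0.5, -0.2005, 0.3754]
ee_rot: [3.14, -0.004, 2.898]
wrist_force: [-0.3, -0.7, -2.3]
width: 0.0596
finger_force: 30.0
```

Call:
play_rows(translation=[[0, 0, 0], [0, 0, 0], [0, 0, 0], [0, 0, 0], [0, 0, 0], [0, 0, 0], [0, 0, 0], [0, 0, 0]], twist=[[0, 0, 0.7], [0, 0, 0.7], [0, 0, 0.7], [0, 0, 0.7], [0, 0, 0.7], [0, 0, 0.7], [0, 0, 0.7], [0, 0, 0.7]], gripper=[0, 0, 0, 0, 0, 0, 0, 0])

```text
time: 7.0
tool_pos: [0.5001, -0.1993, 0.3753]
ee_rot: [-3.141, -0.005, 2.335]
wrist_force: [0.3, -0.0, -1.8]
width: 0.0597
finger_force: 30.0
```

Call:
play_rows(translation=[[0, 0, 0], [0, 0, 0], [0, 0, 0], [0, 0, 0], [0, 0, 0], [0, 0, 0], [0, 0, 0], [0, 0, 0]], twist=[[0, 0, 0.7], [0, 0, 0.7], [0, 0, 0.7], [0, 0, 0.7], [0, 0, 0.7], [0, 0, 0.35], [0, 0, 0], [0, 0, 0]], gripper=[0, 0, 0, 0, 0, 0, 0, 0])

```text
time: 7.8
tool_pos: [0.5001, -0.1994, 0.3764]
ee_rot: [-3.14, -0.003, 1.954]
wrist_force: [-0.1, 0.6, -2.0]
width: 0.0595
finger_force: 30.0
```

```bash
python3 - <<'E'
from h import *
where(); m=robot.camera_model('wrist'); save('wrist','w2.png')
spots('wrist',['column_carton_centre','loose_carton_centre'])
import pickle; pickle.dump(m,open('m2.pkl','wb'))
E
```

```text
t 7.8 pos [ 0.5001 -0.1994  0.3764] rpy [-3.140e+00 -3.000e-03  1.954e+00] w 0.0595 ff 30.0 F [-0.1  0.6 -2. ] q [-0.48  0.07  1.45  0.    1.63 -0.87]
wrist column_carton_centre []
wrist loose_carton_centre [([0.496, -0.196, 0.186], 0.68)]
```

View pics/w2.png

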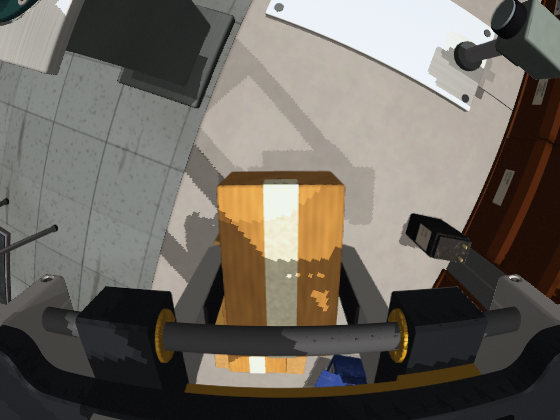

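The held carton's front top edge runs (218,186)–(345,186) and looks square in the grip. It hides the column from this view, so I'll use the top camera's fix, (0.520,-0.317) at 112°, which the detectors agree with.

```bash
python3 - <<'E'
from h import *
import pickle; m=pickle.load(open('m2.pkl','rb')); o=where()
P=pix2plane('wrist',[[218,186],[345,186]],.211,m); print(P.round(4), Ro.from_euler('xyz',o['ee_rot']).inv().apply(P-o['tool_pos']).round(4))
go([.520,-.317,.376],1.954); go([.520,-.317,.322],1.954)
E
```

```text
t 7.95 pos [ 0.5002 -0.1994  0.3776] rpy [-3.141e+00 -1.000e-03  1.953e+00] w 0.06 ff 30.0 F [-0.1 -0.6 -1.8] q [-0.48  0.07  1.44  0.    1.63 -0.87]
[[ 0.4543 -0.1631  0.211 ]
 [ 0.5081 -0.1414  0.211 ]] [[ 0.0506 -0.029   0.1666]
 [ 0.0507  0.0291  0.1666]]
shift units [-2.91 -0.64  0.04] twist units [-0.01 -0.01 -0.01]
shift units [-2.91 -0.64  1.39] twist units [-0.01 -0.01 -0.01]
```

Carton centred in the grip within 1 mm. Going over, then down.

Call:
play_rows(translation=[[-0.4, -0.08, 0], [-0.5, -0.1, 0], [-0.5, -0.12, 0], [-0.5, -0.12, 0], [-0.5, -0.12, 0], [-0.35, -0.07, 0], [-0.16, -0.03, 0], [0, 0, 0]], twist=[[0, 0, 0], [0, 0, 0], [0, 0, 0], [0, 0, 0], [0, 0, 0], [0, 0, 0], [0, 0, 0], [0, 0, 0]], gripper=[0, 0, 0, 0, 0, 0, 0, 0])

```text
time: 8.75
tool_pos: [0.5199, -0.3183, 0.3778]
ee_rot: [-3.141, -0.001, 1.951]
wrist_force: [-0.0, 0.8, -1.5]
width: 0.0598
finger_force: 30.0
```

Call:
play_rows(translation=[[0, 0, 0.3], [0, 0, 0.4], [0, 0, 0.3], [0, 0, 0.2], [0, 0, 0.15], [0, 0, 0], [0, 0, 0], [0, 0, 0]], twist=[[0, 0, 0], [0, 0, 0], [0, 0, 0], [0, 0, 0], [0, 0, 0], [0, 0, 0], [0, 0, 0], [0, 0, 0]], gripper=[0, 0, 0, 0, 0, 0, 0, 0])

```text
time: 9.55
tool_pos: [0.5201, -0.3171, 0.3252]
ee_rot: [3.141, 0.001, 1.953]
wrist_force: [-0.3, 0.6, -1.8]
width: 0.0599
finger_force: 30.0
```

```bash
python3 - <<'E'
from h import *
where(); a=save('scene','s2.png'); b=save('top','t2.png')
for c in('top','scene'): spots(c,['column_carton_centre','loose_carton_centre'])
cv2.imwrite('pics/c2.png',np.hstack([cv2.resize(a[140:240,250:400,::-1],(450,300),interpolation=2),cv2.resize(b[160:270,340:460,::-1],(327,300),interpolation=2)]))
E
```

```text
t 9.55 pos [ 0.5201 -0.3171  0.3252] rpy [3.141e+00 1.000e-03 1.953e+00] w 0.0599 ff 30.0 F [-0.3  0.6 -1.8] q [-0.64  0.24  1.35  0.    1.55 -1.02]
top column_carton_centre [([0.599, 0.044, 0.13], 0.52), ([0.52, 0.353, -0.001], 0.37)]
top loose_carton_centre [([0.524, -0.318, 0.137], 0.73), ([0.51, 0.352, -0.001], 0.65)]
scene column_carton_centre [([0.519, -0.311, 0.08], 0.87)]
scene loose_carton_centre [([0.52, -0.316, 0.136], 0.85), ([0.52, -0.31, 0.082], 0.67)]
```

View pics/c2.png

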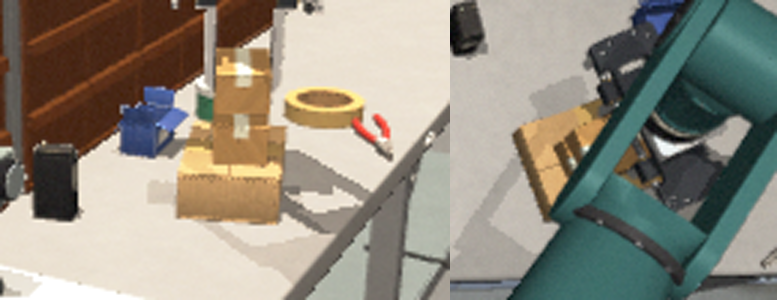

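The scene view shows the carton poised squarely over the column's small carton, edges aligned at about x 215–268 in the crop. Lowering 13 mm.

Call:
play_rows(translation=[[0.03, 0, 0.1], [0, 0, 0.1], [0, 0, 0.07], [0, 0, 0.05], [0, 0, 0], [0, 0, 0], [0, 0, 0], [0, 0, 0]], twist=[[0, 0, 0], [0, 0, 0], [0, 0, 0], [0, 0, 0], [0, 0, 0], [0, 0, 0], [0, 0, 0], [0, 0, 0]], gripper=[0, 0, 0, 0, 0, 0, 0, 0])

```text
time: 10.65
tool_pos: [0.5194, -0.3158, 0.3119]
ee_rot: [3.141, 0.0, 1.953]
wrist_force: [-1.3, 2.2, 2.9]
width: 0.0597
finger_force: 30.0
```

Contact (wrist Fz went from -1.8 to +2.9 N). Releasing gently and rising.

Call:
play_rows(translation=[[0, 0, 0], [0, 0, 0], [0, 0, 0], [0, 0, 0], [0, 0, 0], [0, 0, 0], [0, 0, 0], [0, 0, 0]], twist=[[0, 0, 0], [0, 0, 0], [0, 0, 0], [0, 0, 0], [0, 0, 0], [0, 0, 0], [0, 0, 0], [0, 0, 0]], gripper=[0.4, 0.5, 0.6, 0.7, 0.8, 0.9, 1, 1])

```text
time: 11.45
tool_pos: [0.5194, -0.3159, 0.3114]
ee_rot: [3.142, -0.0, 1.953]
wrist_force: [-0.4, 0.7, -0.2]
width: 0.0937
finger_force: 0.0
```

Call:
play_rows(translation=[[0, 0, -0.3], [0, 0, -0.5], [0, 0, -0.6], [0, 0, -0.6], [0, 0, -0.5], [0, 0, -0.3], [0, 0, 0], [0, 0, 0]], twist=[[0, 0, 0], [0, 0, 0], [0, 0, 0], [0, 0, 0], [0, 0, 0], [0, 0, 0], [0, 0, 0], [0, 0, 0]], gripper=[1, 1, 1, 1, 1, 1, 1, 1])

```text
time: 12.25
tool_pos: [0.5194, -0.3159, 0.423]
ee_rot: [-3.141, -0.0, 1.953]
wrist_force: [0.2, 0.4, -0.4]
width: 0.0939
finger_force: 0.0
```

```bash
python3 - <<'E'
from h import *
where(); save('scene','s3.png'); spots('scene',['column_carton_centre','loose_carton_centre'])
print(np.array(robot.get_obs()['time'])); go([.45,.10,.42],np.pi); go([.52,.354,.42],np.pi)
E
```

```text
t 12.25 pos [ 0.5194 -0.3159  0.423 ] rpy [-3.141 -0.     1.953] w 0.0939 ff 0.0 F [ 0.2  0.4 -0.4] q [-0.64  0.21  1.19  0.    1.74 -1.02]
scene column_carton_centre []
scene loose_carton_centre [([0.52, -0.314, 0.126], 0.62), ([0.525, 0.355, 0.002], 0.47)]
12.4
shift units [10.29  2.27  0.07] twist units [  0.    -0.03 -11.89]
shift units [15.53  6.26  0.07] twist units [  0.    -0.03 -11.89]
```

Call:
play_rows(translation=[[0.7, 0.15, 0], [0.75, 0.16, 0], [0.75, 0.16, 0], [0.75, 0.16, 0], [0.75, 0.16, 0], [0.75, 0.16, 0], [0.75, 0.16, 0], [0.75, 0.16, 0]], twist=[[0, 0, 0], [0, 0, 0], [0, 0, 0], [0, 0, 0], [0, 0, 0], [0, 0, 0], [0, 0, 0], [0, 0, 0]], gripper=[1, 1, 1, 1, 1, 1, 1, 1])

```text
time: 13.2
tool_pos: [0.4774, -0.0749, 0.4223]
ee_rot: [-3.14, -0.001, 1.953]
wrist_force: [0.6, -0.2, -0.3]
width: 0.0937
finger_force: 0.0
```

Call:
play_rows(translation=[[0.7, 0.16, 0], [0.7, 0.16, 0], [0.7, 0.16, 0], [0.7, 0.16, 0], [0.7, 0.16, 0], [0.7, 0.16, 0], [0, 0, 0], [0, 0, 0]], twist=[[0, 0, 0], [0, 0, 0], [0, 0, 0], [0, 0, 0], [0, 0, 0], [0, 0, 0], [0, 0, -0.7], [0, 0, -0.7]], gripper=[1, 1, 1, 1, 1, 1, 1, 1])

```text
time: 14.0
tool_pos: [0.4505, 0.0951, 0.4223]
ee_rot: [-3.14, -0.001, 2.098]
wrist_force: [0.4, 0.2, 0.8]
width: 0.0934
finger_force: 0.0
```

Call:
play_rows(translation=[[0, 0, 0], [0, 0, 0], [0, 0, 0], [0, 0, 0], [0, 0, 0], [0, 0, 0], [0, 0, 0], [0, 0, 0]], twist=[[0, 0, -0.7], [0, 0, -0.7], [0, 0, -0.7], [0, 0, -0.7], [0, 0, -0.7], [0, 0, -0.7], [0, 0, -0.7], [0, 0, -0.7]], gripper=[1, 1, 1, 1, 1, 1, 1, 1])

```text
time: 14.8
tool_pos: [0.4507, 0.0941, 0.4223]
ee_rot: [-3.14, -0.002, 2.656]
wrist_force: [0.3, 0.2, 0.9]
width: 0.0942
finger_force: 0.0
```

Call:
play_rows(translation=[[0, 0, 0], [0, 0, 0], [0, 0, 0], [0, 0, 0], [0, 0, 0], [0, 0, 0], [0, 0, 0], [0, 0, 0]], twist=[[0, 0, -0.7], [0, 0, -0.7], [0, 0, -0.7], [0, 0, -0.7], [0, 0, -0.7], [0, 0, -0.7], [0, 0, -0.7], [0, 0, 0]], gripper=[1, 1, 1, 1, 1, 1, 1, 1])

```text
time: 15.6
tool_pos: [0.4508, 0.0941, 0.4224]
ee_rot: [-3.142, -0.002, -3.141]
wrist_force: [-0.4, 0.0, -0.1]
width: 0.0939
finger_force: 0.0
```

```bash
python3 - <<'E'
from h import *
where();  go([.50,.354,.36],np.pi); save('top','t4.png'); spots('top',['column_carton_centre','loose_carton_centre'])
save('scene','s4.png'); spots('scene',['column_carton_centre','loose_carton_centre'])
E
```

```text
t 15.6 pos [0.4508 0.0941 0.4224] rpy [-3.142e+00 -2.000e-03 -3.141e+00] w 0.0939 ff 0.0 F [-0.4  0.  -0.1] q [ 0.08 -0.12  1.54  0.    1.72 -1.49]
shift units [-1.24  6.5   1.56] twist units [-0.   -0.02  0.01]
top column_carton_centre [([0.518, -0.318, 0.079], 0.43)]
top loose_carton_centre [([0.521, -0.317, 0.125], 0.6), ([0.516, -0.319, 0.084], 0.21)]
scene column_carton_centre [([0.525, 0.354, 0.003], 0.62)]
scene loose_carton_centre [([0.518, -0.314, 0.126], 0.69)]
```

The stack reads well: loose (0.521,-0.317,0.125) over column (0.518,-0.318,0.079). On to the tray.

Call:
play_rows(translation=[[-0.18, 0.8, 0.2], [-0.18, 0.85, 0.2], [-0.18, 0.85, 0.2], [-0.18, 0.85, 0.2], [-0.18, 0.85, 0.2], [-0.17, 0.85, 0.2], [-0.17, 0.85, 0.2], [0, 0.6, 0.16]], twist=[[0, 0, 0], [0, 0, 0], [0, 0, 0], [0, 0, 0], [0, 0, 0], [0, 0, 0], [0, 0, 0], [0, 0, 0]], gripper=[1, 1, 1, 1, 1, 1, 1, 1])

```text
time: 16.7
tool_pos: [0.5004, 0.3561, 0.3599]
ee_rot: [-3.142, -0.001, -3.14]
wrist_force: [-0.0, 0.1, -0.2]
width: 0.0943
finger_force: 0.0
```

Call:
play_rows(translation=[[0, 0, 0], [0, 0, 0], [0, 0, 0]], twist=[[0, 0, 0], [0, 0, 0], [0, 0, 0]], gripper=[1, 1, 1])

```text
time: 17.0
tool_pos: [0.5003, 0.3534, 0.3616]
ee_rot: [-3.141, 0.001, -3.141]
wrist_force: [0.2, -0.6, -0.4]
width: 0.0938
finger_force: 0.0
```

```bash
python3 - <<'E'
from h import *
where(); m=robot.camera_model('wrist'); save('wrist','w3.png')
spots('wrist',['plug_centre','pin_tips','plug','bush','spring','nut','bearing'])
import pickle; pickle.dump(m,open('m3.pkl','wb'))
E
```

```text
t 17.0 pos [0.5003 0.3534 0.3616] rpy [-3.141e+00  1.000e-03 -3.141e+00] w 0.0938 ff 0.0 F [ 0.2 -0.6 -0.4] q [ 0.52  0.24  1.28 -0.    1.62 -1.05]
wrist plug_centre [([0.527, 0.357, 0.016], 0.88)]
wrist pin_tips []
wrist plug [([0.518, 0.355, 0.002], 0.87)]
wrist bush []
wrist spring [([0.564, 0.422, 0.006], 0.83)]
wrist nut [([0.557, 0.27, 0.004], 0.65)]
wrist bearing [([0.461, 0.27, 0.003], 0.92)]
```

View pics/w3.png

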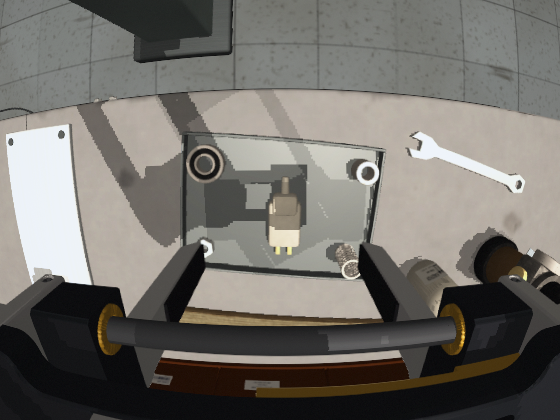

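The plug body spans columns 269–300, with its stub end at (285,178) and pin tips near (277,254) and (290,254). The nut is at (204,246) and the spring at (348,262), both clear of the finger lanes if I pre-close.

```bash
python3 - <<'E'
from h import *
import pickle; m=pickle.load(open('m3.pkl','rb'))
P=pix2plane('wrist',[[285,178],[277,254],[290,254]],.012,m); t=(P[1]+P[2])/2; d=t-P[0]
a=np.arctan2(d[1],d[0]); c=t-.036*d/np.linalg.norm(d); print(P.round(4),'len',np.linalg.norm(d),'ang',a,'centre',c)
im=cv2.imread('pics/w3.png')[170:265,255:315]; cv2.imwrite('pics/c3.png',cv2.resize(im,None,fx=6,fy=6,interpolation=cv2.INTER_CUBIC))
E
```

```text
[[0.4783 0.3579 0.012 ]
 [0.5621 0.3496 0.012 ]
 [0.5621 0.3638 0.012 ]] len 0.0838324534250523 ang -0.014528609685922685 centre [0.52613652 0.35718976 0.012     ]
```

View pics/c3.png

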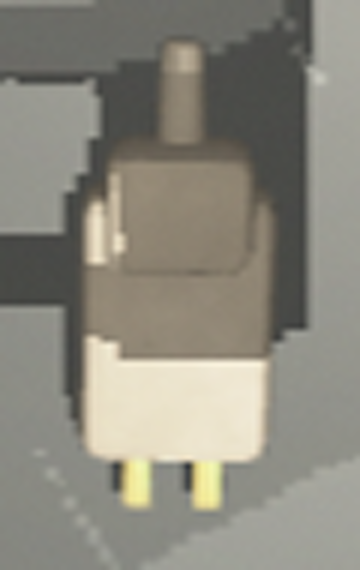

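Call:
play_rows(translation=[[-0.35, 0.05, 0], [-0.3, 0.04, 0.4], [0, 0, 0.6], [0, 0, 0.7], [0, 0, 0.7], [0, 0, 0.5], [0, 0, 0.3], [0, 0, 0]], twist=[[0, 0, 0], [0, 0, 0], [0, 0, 0], [0, 0, 0], [0, 0, 0], [0, 0, 0], [0, 0, 0], [0, 0, 0]], gripper=[0.4, 0.4, 0.4, 0.4, 0.4, 0.4, 0.4, 0.4])

```text
time: 18.2
tool_pos: [0.5256, 0.3573, 0.2297]
ee_rot: [-3.139, -0.005, -3.141]
wrist_force: [-0.1, 0.3, 0.2]
width: 0.0655
finger_force: 0.0
```

```bash
python3 - <<'E'
from h import *
where();go([.5265,.357,.205],np.pi)
save('wrist','w4.png'); spots('wrist',['plug_centre','pin_tips'])
E
```

```text
t 18.2 pos [0.5256 0.3573 0.2297] rpy [-3.139 -0.005 -3.141] w 0.0655 ff 0.0 F [-0.1  0.3  0.2] q [ 0.51  0.37  1.39  0.    1.39 -1.06]
shift units [-0.03 -0.01  0.62] twist units [-0.03 -0.05  0.01]
wrist plug_centre [([0.529, 0.36, 0.013], 0.9)]
wrist pin_tips [([0.566, 0.357, 0.012], 0.67)]
```

View pics/w4.png

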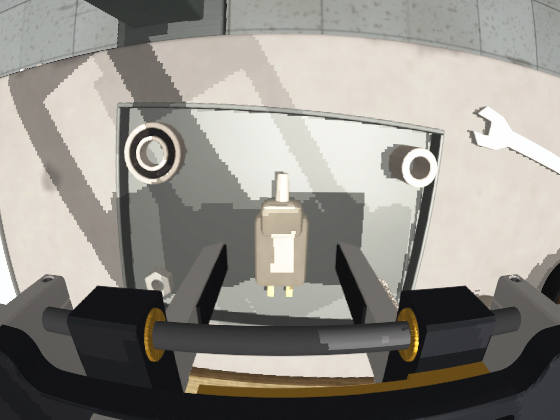

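The plug sits centred between the fingers (body columns 256–307, fingers at 225 and 340), and no other part is in the way. Descending and gripping.

Call:
play_rows(translation=[[-0.04, 0, 0.25], [0, 0, 0.2], [0, 0, 0.12], [0, 0, 0.05], [0, 0, 0], [0, 0, 0], [0, 0, 0], [0, 0, 0]], twist=[[0, 0, 0], [0, 0, 0], [0, 0, 0], [0, 0, 0], [0, 0, 0], [0, 0, 0], [0, 0, 0], [0, 0, 0]], gripper=[0.4, 0.4, 0.4, 0.4, 0.4, 0.4, 0.4, 0.4])

```text
time: 19.15
tool_pos: [0.5279, 0.3579, 0.2087]
ee_rot: [3.141, 0.001, -3.14]
wrist_force: [0.1, 0.3, 0.0]
width: 0.0658
finger_force: 0.0
```

Call:
play_rows(translation=[[0, 0, 0], [0, 0, 0], [0, 0, 0], [0, 0, 0], [0, 0, 0], [0, 0, 0], [0, 0, 0], [0, 0, 0]], twist=[[0, 0, 0], [0, 0, 0], [0, 0, 0], [0, 0, 0], [0, 0, 0], [0, 0, 0], [0, 0, 0], [0, 0, 0]], gripper=[0, -0.2, -0.5, -0.5, -0.5, -0.5, -0.5, -0.5])

```text
time: 19.95
tool_pos: [0.5278, 0.3578, 0.2083]
ee_rot: [-3.142, 0.0, -3.14]
wrist_force: [0.4, -0.2, -0.1]
width: 0.0333
finger_force: 30.0
```

Call:
play_rows(translation=[[0, 0, -0.2], [0, 0, -0.4], [0, 0, -0.5], [0, 0, -0.6], [0, 0, -0.6], [0, 0, -0.5], [0, 0, -0.2], [0, 0, 0]], twist=[[0, 0, 0], [0, 0, 0], [0, 0, 0], [0, 0, 0], [0, 0, 0], [0, 0, 0], [0, 0, 0], [0, 0, 0]], gripper=[-0.5, -0.5, -0.5, -0.5, -0.5, -0.5, -0.5, -0.5])

```text
time: 20.75
tool_pos: [0.528, 0.3579, 0.3312]
ee_rot: [3.139, 0.004, -3.14]
wrist_force: [-0.4, 0.4, -1.0]
width: 0.0337
finger_force: 30.0
```

```bash
python3 - <<'E'
from h import *
where();go([.474,.042,.326],np.pi)
save('wrist','w5.png'); spots('wrist',['plug_centre','pin_tips'])
E
```

```text
t 20.75 pos [0.528  0.3579 0.3312] rpy [ 3.139  0.004 -3.14 ] w 0.0337 ff 30.0 F [-0.4  0.4 -1. ] q [ 0.51  0.3   1.26  0.    1.57 -1.07]
shift units [ 1.36 -7.9   0.1 ] twist units [0.02 0.04 0.01]
wrist plug_centre [([0.531, 0.36, 0.138], 0.77)]
wrist pin_tips [([0.563, 0.358, 0.138], 0.9)]
```

Call:
play_rows(translation=[[0.3, -0.3, 0], [0.3, -0.5, 0], [0.3, -0.6, 0], [0.3, -0.6, 0], [0.16, -0.6, 0], [0, -0.6, 0], [0, -0.6, 0], [0, -0.6, 0]], twist=[[0, 0, 0], [0, 0, 0], [0, 0, 0], [0, 0, 0], [0, 0, 0], [0, 0, 0], [0, 0, 0], [0, 0, 0]], gripper=[-0.5, -0.5, -0.5, -0.5, -0.5, -0.5, -0.5, -0.5])

```text
time: 21.7
tool_pos: [0.473, 0.1807, 0.3267]
ee_rot: [-3.141, -0.003, -3.14]
wrist_force: [1.1, -0.7, -1.6]
width: 0.0337
finger_force: 30.0
```

Call:
play_rows(translation=[[0, -0.6, 0], [0, -0.6, 0], [0, -0.6, 0], [0, -0.6, 0], [0, -0.5, 0], [0, -0.4, 0.05], [0, -0.2, 0.05], [0, 0, 0]], twist=[[0, 0, 0], [0, 0, 0], [0, 0, 0], [0, 0, 0], [0, 0, 0], [0, 0, 0], [0, 0, 0], [0, 0, 0]], gripper=[-0.5, -0.5, -0.5, -0.5, -0.5, -0.5, -0.5, -0.5])

```text
time: 22.5
tool_pos: [0.4734, 0.0411, 0.3229]
ee_rot: [3.141, -0.003, 3.141]
wrist_force: [0.7, 1.0, -0.8]
width: 0.0334
finger_force: 30.0
```

Call:
play_rows(translation=[[0, 0, 0], [0, 0, 0], [0, 0, 0], [0, 0, 0]], twist=[[0, 0, 0], [0, 0, 0], [0, 0, 0], [0, 0, 0]], gripper=[-0.5, -0.5, -0.5, -0.5])

```text
time: 22.9
tool_pos: [0.4737, 0.0422, 0.3244]
ee_rot: [3.141, 0.0, -3.139]
wrist_force: [-0.1, -0.1, -0.2]
width: 0.0334
finger_force: 30.0
```

```bash
python3 - <<'E'
from h import *
where()
for c in('wrist','scene','top'):
    save(c,c[0]+'6.png'); spots(c,['plug_centre','pin_tips','lens'])
spots('top',['loose_carton_centre','column_carton_centre']);spots('scene',['loose_carton_centre','column_carton_centre','inspection_camera'])
a=cv2.imread('pics/s6.png')[140:240,200:360]; b=cv2.imread('pics/w6.png')
cv2.imwrite('pics/c6.png',np.hstack([cv2.resize(a,(400,250),interpolation=2),cv2.resize(b[140:390,130:450],(320,250))]))
go([.474,.042,.326],np.pi)
E
```

```text
t 22.9 pos [0.4737 0.0422 0.3244] rpy [ 3.141  0.    -3.139] w 0.0334 ff 30.0 F [-0.1 -0.1 -0.2] q [-0.03 -0.05  1.67  0.    1.52 -1.6 ]
wrist plug_centre [([0.474, 0.043, 0.133], 0.91)]
wrist pin_tips [([0.51, 0.04, 0.13], 0.56)]
wrist lens []
scene plug_centre [([0.476, 0.039, 0.128], 0.57)]
scene pin_tips [([0.507, 0.038, 0.127], 0.52)]
scene lens [([0.597, 0.041, 0.129], 0.75)]
top plug_centre [([0.474, 0.042, 0.13], 0.62)]
top pin_tips []
top lens [([0.6, 0.042, 0.128], 0.77)]
top loose_carton_centre [([0.52, -0.318, 0.124], 0.94)]
top column_carton_centre [([0.518, -0.317, 0.083], 0.58), ([0.467, 0.439, 0.004], 0.18)]
scene loose_carton_centre [([0.519, -0.313, 0.128], 0.84)]
scene column_carton_centre []
scene inspection_camera [([0.638, 0.043, -0.002], 0.95)]
shift units [-0.01  0.01 -0.04] twist units [0.   0.   0.01]
```

View pics/c6.png

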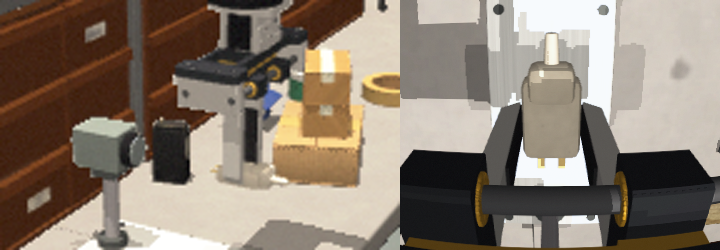

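The scene shows the plug held level in front of the lens, pins towards it, and the stack upright behind. Measured: plug (0.474, 0.042, 0.130), lens (0.599, 0.042, 0.129), so 125 mm before the glass. Handing in.

```bash
python3 -c "
from bench import robot
print(robot.close_job())"
```

```text
the job is handed in; nothing more can be done
None
```

The job is handed in: the carton stands squarely on the column, within about 3 mm. The plug is held level on the lens axis, pins facing the lens, its centre about 125 mm from the glass (tips about 9 cm). The verdict was not shown.

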